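# Find the binding ejector lever on a drive station

### The job

One of the three ejector levers on this drive station binds part-way up. Swing each lever gently up from where it is towards upright, feeling for resistance: leave the free ones standing upright, and where one binds, stop without forcing it and let it stand there while you try the rest. When all three have been tried, push the one that binds back down flat so its drive stays latched, and leave the two free ones upright and the things on the bench where they are.

Things in the scene. Friction and masses are not known exactly. Their poses are not given: they have to be found in the camera images.
- station: Fixed top-loading drive station: dark steel box 190 mm deep (x), 250 mm wide (y), flat top deck 165 mm above the work surface. Origin: centre of its underside; x points from its display front (robot's side) to the rear, y to its left, z up. In the deck, 60 mm apart along y, are the grey, nearly flush faces of three upright drive carriers, each with an ejector lever.
- lever_left (a joint): Angle (rad) of the left ejector lever: 0 = flat along the deck, 1.57 = upright, springy end stops at 0 and 1.65. Starts at 0.35 to 0.5 and stays wherever it is left (3 N at the tab moves it, up or down). The one that binds runs as freely at first, then from somewhere in 0.7 to 1.1 rad its resistance climbs past 8 N within 0.25 rad: more than that at the tab is forcing it. Nothing shows outside.
- tab_left (a point): Centre of the orange finger tab at the end of the left lever, 60 mm to the left (station +y) of the middle one. Tab 22 mm long (along the lever), 16 mm wide (along the hinge axis), 11 mm thick, its centre 94 mm from the hinge axis and 10 mm above the deck when flat; 44 mm gap to the next tab. The lever is a black bar 14 mm wide, 6 mm thick.
- hinge_left (a point): Mid-point of the hinge axis of the left lever (axis along the station's y), between two steel cheeks that end 15 mm above the deck: 47 mm behind the station's centre, 173 mm above the work surface (8 mm above the deck). The lever points from here to the station's front and its tab swings up and back.
- lever_middle (a joint): Angle (rad) of the middle ejector lever: 0 = flat along the deck, 1.57 = upright, springy end stops at 0 and 1.65. Starts at 0.35 to 0.5 and stays wherever it is left (3 N at the tab moves it, up or down). The one that binds runs as freely at first, then from somewhere in 0.7 to 1.1 rad its resistance climbs past 8 N within 0.25 rad: more than that at the tab is forcing it. Nothing shows outside.
- tab_middle (a point): Centre of the orange finger tab at the end of the middle lever, on the station's centre line. Tab 22 mm long (along the lever), 16 mm wide (along the hinge axis), 11 mm thick, its centre 94 mm from the hinge axis and 10 mm above the deck when flat; 44 mm gap to the next tab. The lever is a black bar 14 mm wide, 6 mm thick.
- hinge_middle (a point): Mid-point of the hinge axis of the middle lever (axis along the station's y), between two steel cheeks that end 15 mm above the deck: 47 mm behind the station's centre, 173 mm above the work surface (8 mm above the deck). The lever points from here to the station's front and its tab swings up and back.
- lever_right (a joint): Angle (rad) of the right ejector lever: 0 = flat along the deck, 1.57 = upright, springy end stops at 0 and 1.65. Starts at 0.35 to 0.5 and stays wherever it is left (3 N at the tab moves it, up or down). The one that binds runs as freely at first, then from somewhere in 0.7 to 1.1 rad its resistance climbs past 8 N within 0.25 rad: more than that at the tab is forcing it. Nothing shows outside.
- tab_right (a point): Centre of the orange finger tab at the end of the right lever, 60 mm to the right (station -y) of the middle one. Tab 22 mm long (along the lever), 16 mm wide (along the hinge axis), 11 mm thick, its centre 94 mm from the hinge axis and 10 mm above the deck when flat; 44 mm gap to the next tab. The lever is a black bar 14 mm wide, 6 mm thick.
- hinge_right (a point): Mid-point of the hinge axis of the right lever (axis along the station's y), between two steel cheeks that end 15 mm above the deck: 47 mm behind the station's centre, 173 mm above the work surface (8 mm above the deck). The lever points from here to the station's front and its tab swings up and back.
- bare_drive_center (a point): Centre of a loose bare hard drive lying flat, 147 x 102 x 24 mm, 0.6 kg; a bystander.
- screw_tray_center (a point): Centre of a loose blue divided screw tray, 110 x 90 x 25 mm; a bystander.
- screwdriver_center (a point): Middle of a loose screwdriver lying on the mat, about 20 cm long; a bystander.

How it is judged:
By the outcome, as a careful person would: the job done as asked, in the order asked, and still so for the second after the job is handed in, with the robot touching nothing.
It also fails if it takes over 72 s, if anything falls off the work surface, if the arm or the gripper's body presses on something with over 40 N, if the wrist force passes 120 N, or if a joint passes its speed limit or range.

### The arm

A 6-joint arm with a two-finger parallel gripper is mounted at the origin on the work surface. World frame = base frame: x ahead of the robot, y to its left, z up, the work surface at z = 0. Lengths are in m, angles in rad, forces in N, time in s.
With the tool pointing down it reaches from about 0.3 to 0.875 m from the base axis. Payload 6.4 kg.
Tool frame: the origin (TCP) lies midway between the tips of the shut fingers; the grasp point (between the pads) lies ctrl.grip_point_offset behind it (ctrl.grip_point_offset is the distance from the TCP to the grasp point, in m); z points along the fingers, y is the direction in which the jaws open and shut (so a half turn about z gives the same grasp; the last joint's range is limited). The gripper opens to 85 mm and grips with 20 to 120 N. Pads are 22 mm wide; open, the fingers measure 114 mm over their backs; the gripper's body (76 mm by 85 mm) begins 54 mm behind the grasp point. The pads swing forward as they close: fully open they stand 13 mm farther back than shut.
Start: joints at [1.083, 0.181, 1.607, -0, 1.354, -0.206], TCP at [0.16, 0.552, 0.231] pointing down, gripper open.
Joint ranges: [-2.99, 2.99], [-0.89, 2.07], [0.3, 2.58], [-1.14, 4.28], [0, 2.63], [-3.12, 3.12]. Speed limits (rad/s): [2.57, 2.57, 3.01, 3.14, 3.14, 3.14].

### API

Orientations are given as a unit quaternion [w, x, y, z].
In Python, from bench import ctrl, viewer gives the robot as it stands.
- The arm moves only by the shell command python3 -m handwheel 'ROWS' [OPENING]. ROWS is JSON, a list of rows, each an object with "travel": the shift along the tool's x, y, z as a fraction of full scale, a list of three; "dr": the turn, a rotation vector about the tool's x, y, z as a fraction of full scale, a list of three. A call has 1 to 20 rows; each row shifts and turns the pose as measured when the row begins, along the tool's axes as they then stand; what a row does not reach is not made up. Full scale, the value 1, is 150 mm for a shift and 30 degrees for a turn. A row lasts 1/12 s, in which the tool goes at most 41.7 mm and 7.16 degrees, less where a joint would pass 70% of its speed; a pose out of reach is approached as far as the arm can. A call with a number of a shift or a turn outside -1 to 1 is refused whole. A call with a gripper value outside its range is refused whole. OPENING is the opening, from -1 (shut) to 1 (fully open), set as the call begins (- or left out, the last holds). The fingers move at their own pace and stop on an object; the grip force is fixed at half the most. Time passes only in rows, so rows that do not move let the fingers close. It gives the time, the measured TCP pose, the force and the opening at its end, in the units of the state.
- ctrl.get_obs(): the state, without advancing time (a new reading comes with each control period).
- viewer.camera(name): name is "scene" or "top" or "wrist"; returns the picture (384x512x3 uint8, red, green, blue); there is no depth.
- viewer.get_calibration(name): a dict with "camera_matrix" (3x3 intrinsics, pixels), "R" (3x3) and "t" (3): a world point X has camera coordinates R X + t. Camera axes: x right, y down, z forward; pixel columns grow to the right and rows downward; lengths in m; the calibration is good to about 2 mm. The wrist camera is an equidistant fisheye: a pixel r from the principal point sees the ray r / f radians off the axis. A picture is of the moment at which its call begins: read the wrist's pose just before it. get_calibration takes no time and is no camera call; for the wrist camera it gives the pose at the moment of the call.
- ctrl.hand_in(): hands the job in, once; it reports no verdict.
The state is a dict: "time_s": time; "q": joint angles; "dq": joint speeds; "joint_efforts": joint torques, N m; "eef_pos": TCP position; "eef_rot": TCP orientation; "wrist_force": force on the tool from outside, world axes, zero at the start; "torque": the same for the moment, N m; "opening": opening from 0.0 (shut) to 1.0 (fully open).
Only numpy, scipy, OpenCV 4.12 (cv2) and the standard library are available. Lean on these libraries where they do the work, as an engineer would, in place of code of your own. Each camera call takes 0.05 s, during which the arm holds its last target. There are 200 camera calls.

## Working session

There is one attempt and no reset: what is moved stays moved. The work goes in short steps, Python scripts to look and compute and a shell command to move; the robot and the scene stay as the last step left them, time stands still between calls to the robot, and variables do not carry over. Pictures are saved under pics/ and viewed, about 8 in all and at most 12, crops included, and the job is handed in when it is done.

```bash
ls; mkdir -p pics; python3 - <<'E'
from bench import ctrl, viewer
import cv2,numpy as np
o=ctrl.get_obs();print(o['time_s'],o['eef_pos'],o['eef_rot'],o['wrist_force'],ctrl.grip_point_offset)
for n in('scene','top'):
    cv2.imwrite(f'pics/{n}0.png',viewer.camera(n)[...,::-1]);c=viewer.get_calibration(n);print(n,c)
E
```

```text
pics
0.0 [0.15960343 0.55183162 0.2303649 ] [-3.22563834e-04  1.40446014e-01  9.90087936e-01 -8.32004530e-04] [-0.50246842 -0.30002488  0.25404951] 0.0187
scene {'camera_matrix': array([[358.01655799,   0.        , 258.6622563 ],
       [  0.        , 358.01655799, 195.9453244 ],
       [  0.        ,   0.        ,   1.        ]]), 'R': array([[ 0.54426214,  0.83876199, -0.01603259],
       [ 0.56398787, -0.37997884, -0.73316694],
       [-0.62104461,  0.38999283, -0.67985968]]), 't': array([-0.34963279, -0.17839184,  1.39246147])}
top {'camera_matrix': array([[447.12265287,   0.        , 256.44194853],
       [  0.        , 447.12265287, 192.68245457],
       [  0.        ,   0.        ,   1.        ]]), 'R': array([[-0.01958871, -0.99967565, -0.01627482],
       [-0.99804556,  0.02051772, -0.05902609],
       [ 0.05934087,  0.01508677, -0.99812377]]), 't': array([0.09077152, 0.568353  , 1.34974185])}
```

View pics/scene0.png

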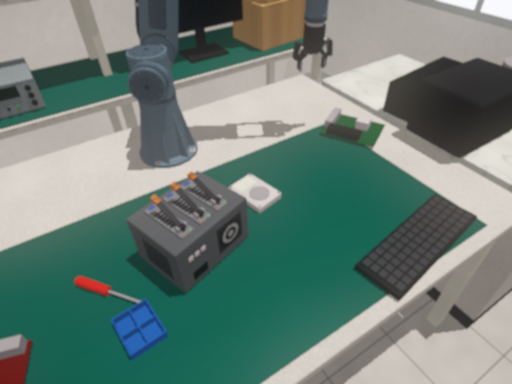

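```bash
python3 -c "
import cv2
i=cv2.imread('pics/top0.png');cv2.imwrite('pics/top0b.png',cv2.resize(i,(768,576),interpolation=cv2.INTER_CUBIC))"
```

```text
(no output)
```

View pics/top0b.png

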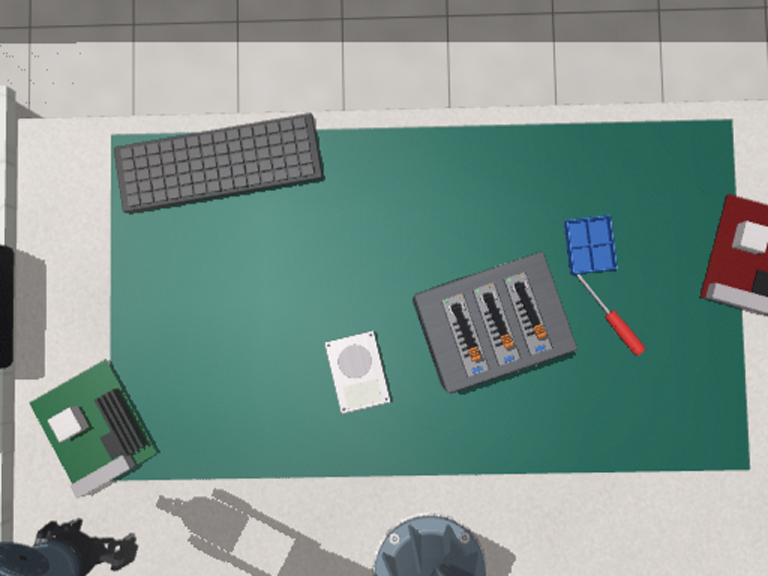

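The top view shows the station at about (495,322), with its front towards the robot. The orange tabs are at about (475,354), (508,341) and (540,331). The tray, screwdriver and bare drive lie clear to the sides. I'll enlarge this area.

```bash
python3 -c "
import cv2
i=cv2.imread('pics/top0.png')[160:270,265:395];cv2.imwrite('pics/top0c.png',cv2.resize(i,None,fx=5,fy=5,interpolation=cv2.INTER_CUBIC))
i=cv2.imread('pics/scene0.png')[155:295,120:260];cv2.imwrite('pics/sc0c.png',cv2.resize(i,None,fx=4,fy=4,interpolation=cv2.INTER_CUBIC))"
```

```text
(no output)
```

View pics/top0c.png

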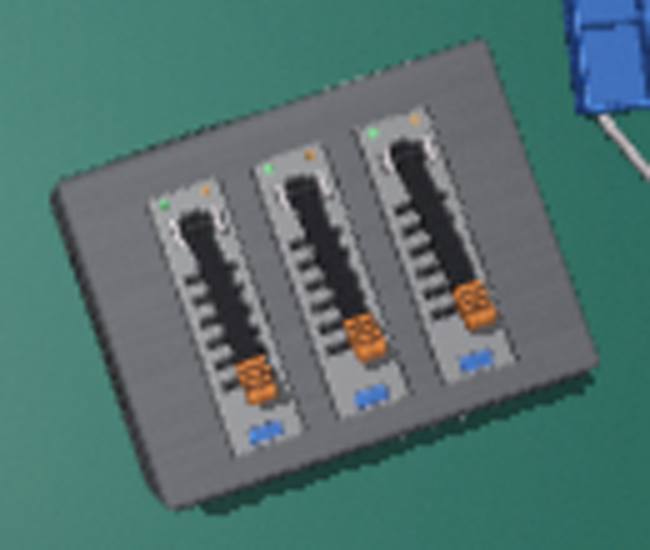

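View pics/sc0c.png

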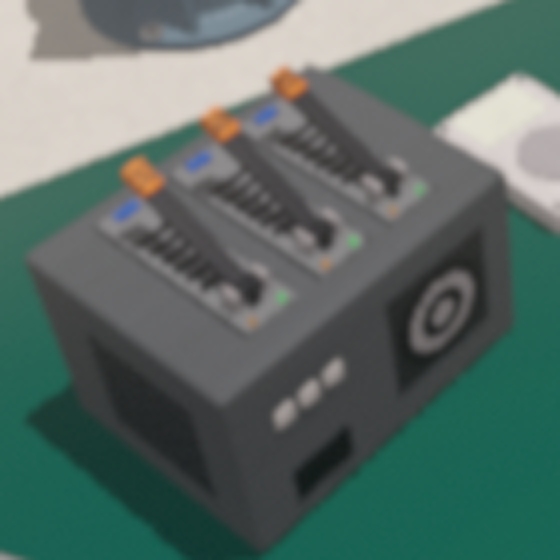

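The top crop shows deck corners at LB (63,187), RB (484,42), RF (597,362) and LF (177,508), with tabs at (257,380), (365,338) and (475,304). The scene crop shows deck corners at (225,402), (30,258), (498,182) and (308,68), with tabs at (143,177), (222,126) and (290,83). I'll fit the pose from these.

```bash
cat > h.py <<'E'
from bench import ctrl, viewer
import numpy as np
from scipy.spatial.transform import Rotation as Rn
np.set_printoptions(precision=4,suppress=True)
def proj(n,X):
    c=viewer.get_calibration(n);p=(c['R']@np.atleast_2d(X).T).T+c['t'];q=(c['camera_matrix']@p.T).T
    return q[:,:2]/q[:,2:]
def W(s,P):
    c,n=np.cos(s[2]),np.sin(s[2]);P=np.atleast_2d(P)
    return np.c_[s[0]+c*P[:,0]-n*P[:,1],s[1]+n*P[:,0]+c*P[:,1],P[:,2]]
def tab(y,a): # station coords of tab centre
    return [.047-.094*np.cos(a)-.002*np.sin(a)*1,y,.173+.094*np.sin(a)+.002*np.cos(a)]
def tool():
    o=ctrl.get_obs();w=o['eef_rot'];return o,np.array(o['eef_pos']),Rn.from_quat([w[1],w[2],w[3],w[0]])
E
python3 - <<'E'
from h import *
from scipy.optimize import least_squares
C=[[.095,.125,.165],[.095,-.125,.165],[-.095,-.125,.165],[-.095,.125,.165]] # LB RB RF LF
t=np.array([[63,187],[484,42],[597,362],[177,508],[257,380],[365,338],[475,304]])/5+[265,160]
s=np.array([[498,182],[225,402],[30,258],[308,68],[290,83],[222,126],[143,177]])/4+[120,155]
def f(v):
    X=W(v,C+[tab(.06,v[3]),tab(0,v[4]),tab(-.06,v[5])])
    return np.r_[(proj('top',X)-t).ravel(),(proj('scene',X)-s).ravel()]
r=least_squares(f,[.45,-.1,.3,.4,.4,.4]);print(r.x);print(r.fun.reshape(-1,2))
o,p,R=tool();print(p,R.as_matrix(), o['opening'])
for y,a in zip((.06,0,-.06),r.x[3:]):print(W(r.x,tab(y,a)),W(r.x,[.047,y,.173]))
E
```

```text
[ 0.4999 -0.1225  0.3106  0.3911  0.4549  0.429 ]
[[-2.1858 -1.7575]
 [ 0.3236 -2.5166]
 [ 1.5453 -0.3595]
 [-1.9799  0.5377]
 [ 0.0923 -0.1844]
 [ 0.31   -0.0822]
 [ 0.1226 -0.4352]
 [ 2.7115 -3.6778]
 [-1.1515  0.7129]
 [-2.7945 -1.2409]
 [ 0.3972 -2.8602]
 [-1.055  -0.1171]
 [-1.2277 -0.2357]
 [-0.3885  0.2789]]
[0.1596 0.5519 0.2305] [[-0.9606  0.278  -0.0007]
 [ 0.278   0.9606 -0.0013]
 [ 0.0003 -0.0015 -1.    ]] 0.9928790238136761
[[ 0.4428 -0.0778  0.2107]] [[ 0.5263 -0.051   0.173 ]]
[[ 0.4634 -0.1342  0.2161]] [[ 0.5447 -0.1081  0.173 ]]
[[ 0.4808 -0.1916  0.2139]] [[ 0.563  -0.1652  0.173 ]]
```

```bash
python3 -m handwheel '[{"travel":[-0.146,-0.22,-0.03],"dr":[0,0,0]},{"travel":[-0.146,-0.22,-0.03],"dr":[0,0,0]},{"travel":[-0.146,-0.22,-0.03],"dr":[0,0,0]},{"travel":[-0.146,-0.22,-0.03],"dr":[0,0,0]},{"travel":[-0.146,-0.22,-0.03],"dr":[0,0,0]},{"travel":[-0.146,-0.22,-0.03],"dr":[0,0,0]},{"travel":[-0.146,-0.22,-0.03],"dr":[0,0,0]},{"travel":[-0.146,-0.22,-0.03],"dr":[0,0,0]},{"travel":[-0.146,-0.22,-0.03],"dr":[0,0,0]},{"travel":[-0.146,-0.22,-0.03],"dr":[0,0,0]},{"travel":[-0.146,-0.22,-0.03],"dr":[0,0,0]},{"travel":[-0.146,-0.22,-0.03],"dr":[0,0,0]},{"travel":[-0.146,-0.22,-0.03],"dr":[0,0,0]},{"travel":[-0.146,-0.22,-0.03],"dr":[0,0,0]}]' -1
python3 -m handwheel '[{"travel":[0,0,0],"dr":[0,0,-0.23]},{"travel":[0,0,0],"dr":[0,0,-0.23]},{"travel":[0,0,0],"dr":[0,0,-0.23]},{"travel":[0,0,0],"dr":[0,0,-0.23]},{"travel":[0,0,0],"dr":[0,0,-0.23]}]'
python3 -m handwheel '[{"travel":[0,0,0],"dr":[0,-0.23,0]},{"travel":[0,0,0],"dr":[0,-0.23,0]},{"travel":[0,0,0],"dr":[0,-0.23,0]},{"travel":[0,0,0],"dr":[0,-0.23,0]},{"travel":[0,0,0],"dr":[0,-0.23,0]},{"travel":[0,0,0],"dr":[0,-0.23,0]}]'
cat >> h.py <<'E'
S=np.array([.4999,-.1225,.3106])
def Sm():
    c,n=np.cos(S[2]),np.sin(S[2]);return np.array([[c,-n,0],[n,c,0],[0,0,1]])
def rep():
    o,p,R=tool();M=Sm();ps=M.T@(p-[S[0],S[1],0]);Rs=M.T@R.as_matrix()
    print('t',round(o['time_s'],2),'TCPstn mm',(ps*1e3).round(1),'tilt',np.degrees(np.arctan2(Rs[0,2],-Rs[2,2])).round(1),'y-axis',Rs[:,1].round(3),'F stn',(M.T@o['wrist_force']).round(2))
    return o,ps,Rs
def go(dst): # tool-frame travel fraction to station point (mm)
    o,ps,Rs=rep();d=Rs.T@(np.array(dst)/1e3-ps);print('to',dst,'tool frac',(d/.15).round(3))
E
python3 -c "
from h import *
o,_,_=rep();print(o['q'],o['opening']);go([-130,60,260])"
```

```text
time_s: 1.27
eef_pos: [0.3257, 0.006, 0.2902]
eef_rot: [-0.001, 0.132, 0.991, -0.005]
wrist_force: [1.2, 0.9, -0.2]
opening: -0.003
time_s: 1.68
eef_pos: [0.3269, -0.006, 0.2905]
eef_rot: [-0.003, -0.167, 0.986, -0.006]
wrist_force: [0.4, 0.8, 0.4]
opening: 0.003
time_s: 2.18
eef_pos: [0.3765, -0.0211, 0.2831]
eef_rot: [0.338, -0.172, 0.922, 0.075]
wrist_force: [-0.0, 0.6, -0.6]
opening: -0.002
t 2.18 TCPstn mm [-86.5 134.3 283.1] tilt 40.4 y-axis [-0.067  0.998  0.021] F stn [ 0.14  0.55 -0.59]
[-1.0923 -0.8937  2.42    0.7055  1.555  -3.0223] -0.0015039949240766865
t 2.18 TCPstn mm [-86.5 134.3 283.1] tilt 40.4 y-axis [-0.067  0.998  0.021] F stn [ 0.14  0.55 -0.59]
to [-130, 60, 260] tool frac [ 0.339 -0.478 -0.1  ]
```

```bash
python3 -c "
from h import *
go([-100,-60,260])"
```

```text
t 2.18 TCPstn mm [-86.5 134.3 283.1] tilt 40.4 y-axis [-0.067  0.998  0.021] F stn [ 0.14  0.55 -0.59]
to [-100, -60, 260] tool frac [ 0.217 -1.289 -0.018]
```

```bash
python3 -m handwheel '[{"travel":[0.03,-0.2,0],"dr":[0,0,0]},{"travel":[0.03,-0.2,0],"dr":[0,0,0]},{"travel":[0.03,-0.2,0],"dr":[0,0,0]},{"travel":[0.03,-0.2,0],"dr":[0,0,0]},{"travel":[0.03,-0.2,0],"dr":[0,0,0]},{"travel":[0.03,-0.2,0],"dr":[0,0,0]},{"travel":[0.03,-0.1,0],"dr":[0.115,0,0.07]},{"travel":[0,0,0],"dr":[0,0,0]}]'
python3 - <<'E'
from h import *
import cv2
o,ps,Rs=rep();print(o['q'])
cv2.imwrite('pics/w1.png',cv2.resize(viewer.camera('wrist')[...,::-1],(768,576)))
go([-100,-60,194])
E
```

```text
time_s: 2.85
eef_pos: [0.4467, -0.1927, 0.2738]
eef_rot: [0.32, -0.109, 0.94, 0.049]
wrist_force: [-0.2, 1.4, -0.3]
opening: -0.004
t 2.85 TCPstn mm [-72.2 -50.6 273.8] tilt 37.8 y-axis [0.073 0.997 0.022] F stn [ 0.19  1.38 -0.34]
[-1.0959 -0.3407  2.1419  0.6813  1.2613 -3.0856]
t 2.9 TCPstn mm [-72.  -49.9 274.3] tilt 37.8 y-axis [0.07  0.997 0.022] F stn [-0.21  0.12  0.2 ]
to [-100, -60, 194] tool frac [ 0.471 -0.092  0.31 ]
```

View pics/w1.png

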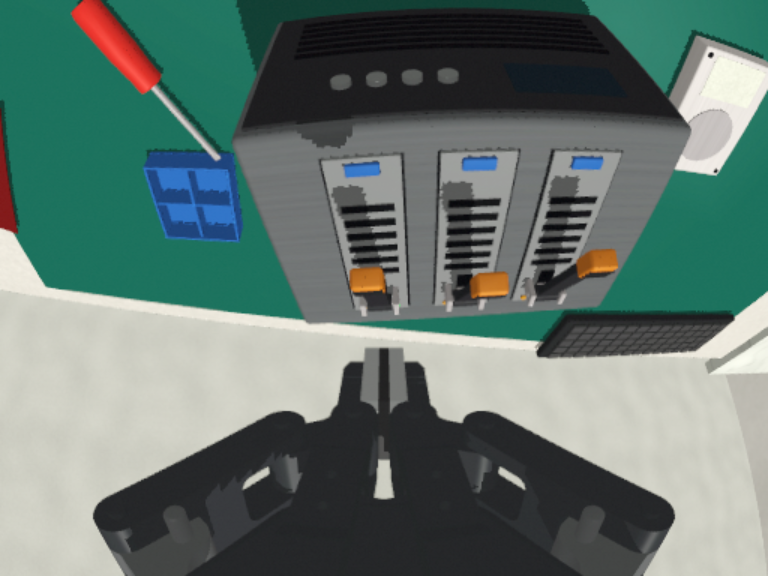

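The wrist view shows the right, middle and left tabs at (367,280), (490,285) and (600,262), and the front deck corners at (236,140) and (690,132). The rear corners are at (307,322) and about (600,305). I'll refine the station pose with these.

```bash
cat >> h.py <<'E'
def fish(c,X):
    p=(c['R']@np.atleast_2d(X).T).T+c['t'];r=np.hypot(p[:,0],p[:,1]);th=np.arctan2(r,p[:,2]);K=c['camera_matrix']
    return np.c_[K[0,2]+K[0,0]*th*p[:,0]/r,K[1,2]+K[1,1]*th*p[:,1]/r]
E
python3 - <<'E'
from h import *
from scipy.optimize import least_squares
C=[[-.095,-.125,.165],[-.095,.125,.165],[.095,-.125,.165],[.095,.125,.165]]
m=np.array([[236,140],[690,132],[307,322],[600,305],[600,262],[490,285],[367,280]])/1.5
c=viewer.get_calibration('wrist')
t=np.array([[257,380],[365,338],[475,304]])/5+[265,160]
s=np.array([[290,83],[222,126],[143,177]])/4+[120,155]
def f(v):
    T=W(v,[tab(.06,v[3]),tab(0,v[4]),tab(-.06,v[5])]);X=np.r_[W(v,C),T]
    return np.r_[(fish(c,X)-m).ravel(),(proj('top',T)-t).ravel(),(proj('scene',T)-s).ravel()]
r=least_squares(f,[.5,-.1225,.31,.39,.45,.43],loss='soft_l1');print(r.x);print(f(r.x).reshape(-1,2))
E
```

```text
[ 0.4972 -0.1206  0.3054  0.3945  0.4884  0.4254]
[[-5.6312  1.8289]
 [ 5.1384  0.0139]
 [-1.3705  3.3809]
 [-0.1534  2.7704]
 [-1.4101  0.0777]
 [ 0.2912 -0.0641]
 [ 1.1728 -0.0386]
 [-0.7281  0.7488]
 [-0.4647  0.5214]
 [-0.6193  0.8087]
 [-0.6836 -0.9773]
 [-0.7288 -1.7433]
 [-0.0751 -0.6822]]
```

```bash
sed -i 's/^S=.*/S=np.array([.4975,-.121,.307])/' h.py
python3 -m handwheel '[{"travel":[0.157,-0.03,0.08],"dr":[-0.05,0,-0.125]},{"travel":[0.157,-0.03,0.08],"dr":[0,0,0]},{"travel":[0.157,-0.03,0.08],"dr":[0,0,0]},{"travel":[0,0,0],"dr":[0,0,0]}]'
python3 -c "
from h import *
go([-90,-60,197]);print(ctrl.get_obs()['q'])"
```

```text
time_s: 3.23
eef_pos: [0.443, -0.1847, 0.2297]
eef_rot: [0.294, -0.125, 0.946, 0.049]
wrist_force: [-0.7, 1.2, -0.3]
opening: -0.005
t 3.23 TCPstn mm [-71.2 -44.2 229.7] tilt 34.7 y-axis [0.039 0.999 0.02 ] F stn [-0.34  1.33 -0.29]
to [-90, -60, 197] tool frac [ 0.222 -0.114  0.108]
[-1.0578 -0.283   2.1725  0.6436  1.1882 -3.1185]
```

```bash
python3 -m handwheel '[{"travel":[0,0,-0.2],"dr":[0,0,0.23]},{"travel":[0,0,-0.2],"dr":[0,0,0.23]},{"travel":[0,0,-0.1],"dr":[0,0,0.238]},{"travel":[0,0,0],"dr":[0,0,0.238]},{"travel":[0,0,0],"dr":[0,0,0.238]},{"travel":[0,0,0],"dr":[0,0,0.238]},{"travel":[0,0,0],"dr":[0,0,0.238]},{"travel":[0,0,0],"dr":[0,0,0.238]},{"travel":[0,0,0],"dr":[0,0,0.238]},{"travel":[0,0,0],"dr":[0,0,0.238]},{"travel":[0,0,0],"dr":[0,0,0.238]},{"travel":[0,0,0],"dr":[0,0,0.238]},{"travel":[0,0,0],"dr":[0,0,0.238]},{"travel":[0,0,0],"dr":[0,0,0.238]},{"travel":[0,0,0],"dr":[0,0,0.238]},{"travel":[0,0,0],"dr":[0,0,0.238]},{"travel":[0,0,0],"dr":[0,0,0.238]},{"travel":[0,0,0],"dr":[0,0,0.238]},{"travel":[0,0,0],"dr":[0,0,0.238]},{"travel":[0,0,0],"dr":[0,0,0.238]}]'
python3 -m handwheel '[{"travel":[0,0,0],"dr":[0,0,0.238]},{"travel":[0,0,0],"dr":[0,0,0.238]},{"travel":[0,0,0],"dr":[0,0,0.238]},{"travel":[0,0,0],"dr":[0,0,0.238]},{"travel":[0,0,0],"dr":[0,0,0.238]},{"travel":[0,0,0],"dr":[0,0,0]}]'
cat >> h.py <<'E'
def rotto(tilt): # tool-frame dr fraction to reach tilt (deg) with tool y = -station y
    o,ps,Rs=rep();t=np.radians(tilt);z=np.array([np.sin(t),0,-np.cos(t)]);y=np.array([0,-1,0]);G=np.c_[np.cross(y,z),y,z]
    print('dr frac for tilt',tilt,(Rn.from_matrix(Rs.T@G).as_rotvec()/np.radians(30)).round(3),'q',o['q'])
E
python3 -c "
from h import *
go([-90,-60,197]);rotto(40)"
```

```text
time_s: 4.9
eef_pos: [0.3978, -0.1786, 0.3133]
eef_rot: [0.042, 0.855, 0.419, 0.302]
wrist_force: [-0.1, -0.2, -0.0]
opening: -0.002
time_s: 5.4
eef_pos: [0.397, -0.173, 0.3194]
eef_rot: [-0.055, 0.942, 0.135, 0.302]
wrist_force: [1.1, 0.5, 0.6]
opening: 0.001
t 5.4 TCPstn mm [-111.5  -19.2  319.4] tilt 35.8 y-axis [-0.015 -1.    -0.021] F stn [1.18 0.2  0.57]
to [-90, -60, 197] tool frac [-0.354  0.287  0.743]
t 5.4 TCPstn mm [-111.5  -19.2  319.4] tilt 35.8 y-axis [-0.015 -1.    -0.021] F stn [1.18 0.2  0.57]
dr frac for tilt 40 [-0.014  0.141 -0.048] q [-1.1888 -0.5009  2.1386  0.6261  1.4811  0.0466]
```

Now the wrist is mid-range. I'll descend in front of the right tab.

```bash
python3 -m handwheel '[{"travel":[-0.12,0.07,0.18],"dr":[-0.014,0.14,-0.048]},{"travel":[-0.1,0.07,0.18],"dr":[0,0,0]},{"travel":[-0.1,0.07,0.18],"dr":[0,0,0]},{"travel":[-0.06,0.07,0.1],"dr":[0,0,0]},{"travel":[0,0,0],"dr":[0,0,0]}]'
python3 -c "
from h import *
go([-75,-60,197]);rotto(40)"
```

```text
time_s: 5.82
eef_pos: [0.4265, -0.2098, 0.2127]
eef_rot: [-0.042, 0.925, 0.158, 0.342]
wrist_force: [-0.1, 1.1, 0.5]
opening: -0.001
t 5.82 TCPstn mm [-94.5 -63.1 212.7] tilt 40.4 y-axis [ 0.02  -0.999  0.03 ] F stn [0.25 1.07 0.53]
to [-75, -60, 197] tool frac [ 0.032 -0.022  0.164]
t 5.82 TCPstn mm [-94.5 -63.1 212.7] tilt 40.4 y-axis [ 0.02  -0.999  0.03 ] F stn [0.25 1.07 0.53]
dr frac for tilt 40 [ 0.019 -0.011  0.067] q [-1.2066 -0.2422  2.222   0.7593  1.2173 -0.269 ]
```

```bash
cat >> h.py <<'E'
def P(a,t=np.radians(40)):
    d=np.array([-np.cos(a),np.sin(a)]);n=np.array([np.sin(a),np.cos(a)]);h=np.array([.047,.173])
    X=np.array([np.cos(t),np.sin(t)]);B=np.array([-np.sin(t),np.cos(t)])
    return h+.105*d-.0035*n-.011*X-.012*B if a<np.pi/2-t else h+.093*d-.0035*n-.011*X
E
python3 - <<'E'
from h import *
t=np.radians(40);M=np.array([[np.cos(t),np.sin(t)],[np.sin(t),-np.cos(t)]])
A=np.arange(.4,1.66,.1);p=[P(a) for a in A]
for i,a in enumerate(A):print(round(a,2),(p[i]*1e3).round(1),'next frac tool x,z',(M@(p[i+1]-p[i])/.15).round(3) if i+1<len(A) else '')
E
python3 -m handwheel '[{"travel":[0.01,-0.02,0.1],"dr":[0.02,0,0.06]},{"travel":[0,0,0.1],"dr":[0,0,0]},{"travel":[0,0,0.05],"dr":[0,0,0]},{"travel":[0,0,0],"dr":[0,0,0]}]'
python3 -c "
from h import *
go([-63,-60,187]);rotto(40)"
```

```text
0.4 [-51.8 194.4] next frac tool x,z [ 0.063 -0.031]
0.5 [-47.5 204. ] next frac tool x,z [ 0.066 -0.024]
0.6 [-42.3 213.1] next frac tool x,z [ 0.068 -0.018]
0.7 [-36.3 221.7] next frac tool x,z [ 0.069 -0.011]
0.8 [-29.4 229.6] next frac tool x,z [ 0.068 -0.004]
0.9 [-22.  236.6] next frac tool x,z [0.062 0.002]
1.0 [-14.6 242.3] next frac tool x,z [0.061 0.009]
1.1 [ -6.7 247.2] next frac tool x,z [0.06  0.015]
1.2 [  1.6 251.3] next frac tool x,z [0.058 0.021]
1.3 [ 10.3 254.6] next frac tool x,z [0.056 0.026]
1.4 [ 19.3 257. ] next frac tool x,z [0.053 0.032]
1.5 [ 28.5 258.4] next frac tool x,z [0.05  0.037]
1.6 [ 37.8 259. ] next frac tool x,z 
time_s: 6.15
eef_pos: [0.4509, -0.1978, 0.188]
eef_rot: [-0.052, 0.926, 0.152, 0.343]
wrist_force: [-0.2, 0.1, 0.3]
opening: -0.002
t 6.15 TCPstn mm [-67.6 -59.1 188. ] tilt 40.5 y-axis [ 0.015 -1.     0.009] F stn [-0.21  0.12  0.29]
to [-63, -60, 187] tool frac [0.019 0.006 0.025]
t 6.15 TCPstn mm [-67.6 -59.1 188. ] tilt 40.5 y-axis [ 0.015 -1.     0.009] F stn [-0.21  0.12  0.29]
dr frac for tilt 40 [-0.006 -0.018  0.032] q [-1.1299 -0.1621  2.2179  0.7942  1.1282 -0.2552]
```

```bash
python3 -m handwheel '[{"travel":[0.023,0,0],"dr":[0,0,0]},{"travel":[0.023,0,0],"dr":[0,0,0]},{"travel":[0.023,0,0],"dr":[0,0,0]},{"travel":[0.023,0,0],"dr":[0,0,0]},{"travel":[0.023,0,0],"dr":[0,0,0]},{"travel":[0.023,0,0],"dr":[0,0,0]}]'; python3 -c "
from h import *
rep()"
python3 -m handwheel '[{"travel":[0.023,0,-0.008],"dr":[0,0,0]},{"travel":[0.023,0,-0.008],"dr":[0,0,0]},{"travel":[0.023,0,-0.008],"dr":[0,0,0]}]'; python3 -c "
from h import *
rep();rotto(40)"
```

```text
time_s: 6.65
eef_pos: [0.4662, -0.1935, 0.2071]
eef_rot: [-0.048, 0.925, 0.156, 0.343]
wrist_force: [-5.8, -1.4, 0.5]
opening: -0.004
t 6.65 TCPstn mm [-51.7 -59.6 207.1] tilt 40.5 y-axis [ 0.02  -1.     0.018] F stn [-6.    0.39  0.47]
time_s: 6.9
eef_pos: [0.4712, -0.1918, 0.2172]
eef_rot: [-0.047, 0.926, 0.156, 0.342]
wrist_force: [-0.4, -1.2, -2.6]
opening: 0.003
t 6.9 TCPstn mm [-46.5 -59.5 217.2] tilt 40.4 y-axis [ 0.02  -1.     0.019] F stn [-0.72 -1.   -2.55]
t 6.9 TCPstn mm [-46.5 -59.5 217.2] tilt 40.4 y-axis [ 0.02  -1.     0.019] F stn [-0.72 -1.   -2.55]
dr frac for tilt 40 [ 0.004 -0.012  0.052] q [-1.0676 -0.1917  2.1724  0.7755  1.136  -0.1623]
```

```bash
python3 -m handwheel '[{"travel":[-0.03,0,0.02],"dr":[0,0,0.03]},{"travel":[0,0,0.05],"dr":[0,0,0]},{"travel":[0,0,0],"dr":[0,0,0]}]'
python3 - <<'E'
from h import *
import cv2
rep()
c=viewer.get_calibration('wrist')
i=viewer.camera('wrist')[...,::-1];j=viewer.camera('scene')[155:295,110:297][...,::-1]
cv2.imwrite('pics/m2.png',np.hstack([cv2.resize(i[:290,90:440],(400,332)),cv2.resize(j,(400,300))[:,:].copy() if 0 else cv2.resize(j,(400,332))]))
go([-43,-60,211]);rotto(40)
E
```

```text
time_s: 7.15
eef_pos: [0.4759, -0.1913, 0.2075]
eef_rot: [-0.049, 0.926, 0.148, 0.343]
wrist_force: [0.6, 0.5, -0.1]
opening: -0.002
t 7.15 TCPstn mm [-41.9 -60.5 207.5] tilt 40.5 y-axis [ 0.006 -1.     0.011] F stn [ 0.72  0.25 -0.13]
t 7.25 TCPstn mm [-42.1 -60.5 207.8] tilt 40.5 y-axis [ 0.007 -1.     0.011] F stn [ 0.29 -0.53 -0.38]
to [-43, -60, 211] tool frac [ 0.009 -0.003 -0.02 ]
t 7.25 TCPstn mm [-42.1 -60.5 207.8] tilt 40.5 y-axis [ 0.007 -1.     0.011] F stn [ 0.29 -0.53 -0.38]
dr frac for tilt 40 [ 0.008 -0.017  0.024] q [-1.0572 -0.1683  2.1758  0.7885  1.1086 -0.1621]
```

View pics/m2.png

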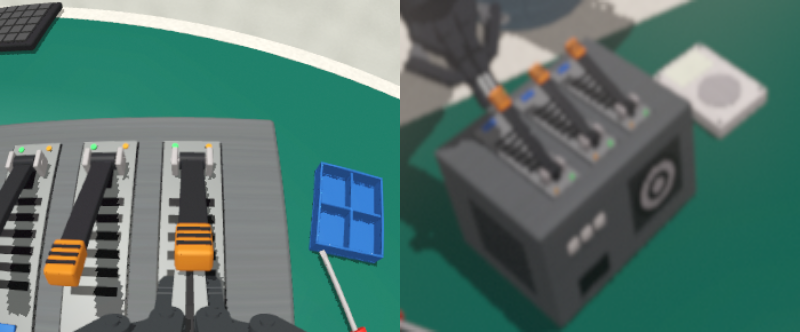

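The tip sits centred under the right tab: the tab is at (194,245) in the left panel, with the finger right below it. I'll raise it in short felt steps.

```bash
cat > ck.py <<'E'
import sys
from h import *
from scipy.optimize import brentq
o,ps,Rs=rep()
M=Sm();F=M.T@o['wrist_force']
# tip corner radius/angle about hinge
c=np.array([ps[0],ps[2]])+.011*np.array([np.cos(np.radians(40)),np.sin(np.radians(40))])-[.047,.173]
a=np.arctan2(c[1],-c[0])+.0035/.094;r=np.hypot(*c)
ft=-(F[0]*np.sin(a)+F[2]*np.cos(a))
print('corner r %.1f ang %.2f  Ftan %.2f'%(r*1e3,a,ft))
sys.exit(ft>4.8)
E
python3 -m handwheel '[{"travel":[0.022,0,0],"dr":[0,0,0]},{"travel":[0.022,0,0],"dr":[0,0,0]},{"travel":[0.022,0,0],"dr":[0,0,0]}]' | tail -2; python3 ck.py &&
python3 -m handwheel '[{"travel":[0.02,0,0],"dr":[0,0,0]},{"travel":[0.02,0,0],"dr":[0,0,0]},{"travel":[0.02,0,0],"dr":[0,0,0]}]' | tail -2; python3 ck.py
```

```text
wrist_force: [-4.0, -2.0, -0.3]
opening: -0.001
t 7.5 TCPstn mm [-35.  -60.2 213.5] tilt 40.4 y-axis [ 0.006 -1.     0.009] F stn [-4.42 -0.67 -0.27]
corner r 87.6 ang 0.61  Ftan 2.75
t 7.5 TCPstn mm [-35.  -60.2 213.5] tilt 40.4 y-axis [ 0.006 -1.     0.009] F stn [-4.42 -0.67 -0.27]
corner r 87.6 ang 0.61  Ftan 2.75False
False
```

```bash
sed -i 's/sys.exit(ft>4.8)/sys.exit(int(ft>4.8))/' ck.py
python3 -m handwheel '[{"travel":[0.021,0,-0.005],"dr":[0,0,0]},{"travel":[0.021,0,-0.005],"dr":[0,0,0]},{"travel":[0.021,0,-0.005],"dr":[0,0,0]}]' | tail -2; python3 ck.py &&
python3 -m handwheel '[{"travel":[0.02,0,-0.003],"dr":[0,0,0]},{"travel":[0.02,0,-0.003],"dr":[0,0,0]}]' | tail -2; python3 ck.py  &&
python3 -m handwheel '[{"travel":[0.02,0,-0.003],"dr":[0,0,0]},{"travel":[0.02,0,-0.003],"dr":[0,0,0]}]' | tail -2; python3 ck.py
```

```text
wrist_force: [-0.4, -0.5, -3.6]
opening: 0.0
t 7.75 TCPstn mm [-28.9 -60.  221.6] tilt 40.3 y-axis [ 0.006 -1.     0.009] F stn [-0.54 -0.34 -3.61]
corner r 87.5 ang 0.73  Ftan 3.05
wrist_force: [-0.4, -1.9, -3.0]
opening: 0.003
t 7.92 TCPstn mm [-24.4 -59.9 226.6] tilt 40.3 y-axis [ 0.006 -1.     0.009] F stn [-0.92 -1.73 -3.02]
corner r 87.4 ang 0.80  Ftan 2.76
wrist_force: [-0.6, -0.8, -3.3]
opening: -0.002
t 8.08 TCPstn mm [-20.  -59.5 231.4] tilt 40.3 y-axis [ 0.006 -1.     0.009] F stn [-0.77 -0.54 -3.25]
corner r 87.8 ang 0.88  Ftan 2.67
```

```bash

python3 -m handwheel '[{"travel":[0.02,0,0],"dr":[0,0,0]},{"travel":[0.02,0,0],"dr":[0,0,0]}]' | tail -2; python3 ck.py &&
python3 -m handwheel '[{"travel":[0.02,0,0.001],"dr":[0,0,0]},{"travel":[0.02,0,0.001],"dr":[0,0,0]}]' | tail -2; python3 ck.py  &&
python3 -m handwheel '[{"travel":[0.02,0,0.003],"dr":[0,0,0]},{"travel":[0.02,0,0.003],"dr":[0,0,0]}]' | tail -2; python3 ck.py
```

```text
wrist_force: [-0.5, -1.4, -3.0]
opening: -0.002
t 8.25 TCPstn mm [-15.  -59.4 235.6] tilt 40.3 y-axis [ 0.006 -1.     0.009] F stn [-0.9  -1.15 -3.01]
corner r 87.9 ang 0.95  Ftan 2.48
wrist_force: [-1.2, -1.1, -3.1]
opening: -0.002
t 8.42 TCPstn mm [ -9.9 -59.4 239.4] tilt 40.3 y-axis [ 0.006 -1.     0.009] F stn [-1.44 -0.71 -3.06]
corner r 88.0 ang 1.02  Ftan 2.82
wrist_force: [-1.2, -2.7, -4.8]
opening: 0.005
t 8.58 TCPstn mm [ -4.3 -59.3 242.9] tilt 40.2 y-axis [ 0.006 -1.     0.009] F stn [-1.94 -2.26 -4.82]
corner r 88.1 ang 1.10  Ftan 3.92
```

```bash
python3 ck.py &&
python3 -m handwheel '[{"travel":[0.02,0,0.005],"dr":[0,0,0]},{"travel":[0.02,0,0.005],"dr":[0,0,0]}]' | tail -2; python3 ck.py &&
python3 -m handwheel '[{"travel":[0.02,0,0.007],"dr":[0,0,0]},{"travel":[0.02,0,0.007],"dr":[0,0,0]}]' | tail -2; python3 ck.py
```

```text
t 8.58 TCPstn mm [ -4.3 -59.3 242.9] tilt 40.2 y-axis [ 0.006 -1.     0.009] F stn [-1.94 -2.26 -4.82]
corner r 88.1 ang 1.10  Ftan 3.92
wrist_force: [-0.5, -1.1, -3.3]
opening: 0.001
t 8.75 TCPstn mm [  1.8 -59.3 246. ] tilt 40.2 y-axis [ 0.006 -1.     0.009] F stn [-0.86 -0.91 -3.33]
corner r 88.1 ang 1.18  Ftan 2.07
wrist_force: [-1.7, -0.8, -1.7]
opening: 0.001
t 8.92 TCPstn mm [  8.4 -59.4 248.8] tilt 40.3 y-axis [ 0.006 -1.     0.009] F stn [-1.85 -0.23 -1.71]
corner r 88.2 ang 1.26  Ftan 2.29
```

```bash
python3 ck.py >/dev/null &&
python3 -m handwheel '[{"travel":[0.02,0,0.009],"dr":[0,0,0]},{"travel":[0.02,0,0.009],"dr":[0,0,0]}]' | tail -2; python3 ck.py &&
python3 -m handwheel '[{"travel":[0.02,0,0.012],"dr":[0,0,0]},{"travel":[0.02,0,0.012],"dr":[0,0,0]}]' | tail -2; python3 ck.py &&
python3 -m handwheel '[{"travel":[0.018,0,0.012],"dr":[0,0,0]},{"travel":[0.018,0,0.012],"dr":[0,0,0]}]' | tail -2; python3 ck.py
```

```text
wrist_force: [-2.4, -1.8, -0.8]
opening: 0.001
t 9.08 TCPstn mm [ 15.5 -59.4 251. ] tilt 40.3 y-axis [ 0.006 -1.     0.009] F stn [-2.85 -0.95 -0.79]
corner r 88.2 ang 1.34  Ftan 2.96
wrist_force: [-2.7, -1.4, -0.5]
opening: -0.004
t 9.25 TCPstn mm [ 23.3 -59.5 252.8] tilt 40.3 y-axis [ 0.006 -1.     0.01 ] F stn [-3.04 -0.55 -0.54]
corner r 88.2 ang 1.43  Ftan 3.08
wrist_force: [-2.0, -0.9, -1.0]
opening: 0.0
t 9.42 TCPstn mm [ 30.6 -59.4 254. ] tilt 40.3 y-axis [ 0.006 -1.     0.01 ] F stn [-2.14 -0.23 -1.01]
corner r 88.4 ang 1.52  Ftan 2.19
```

```bash

python3 -m handwheel '[{"travel":[0.018,0,0.013],"dr":[0,0,0]},{"travel":[0,0,0],"dr":[0,0,0]}]' | tail -2; python3 ck.py
python3 -m handwheel '[{"travel":[-0.1,0,-0.1],"dr":[0,0,0]},{"travel":[-0.18,0,-0.1],"dr":[0,0,0]},{"travel":[-0.12,0,0],"dr":[0,0,0]},{"travel":[0,0,0],"dr":[0,0,0]}]' | tail -2; python3 ck.py
python3 - <<'E'
from h import *
import cv2
j=viewer.camera('scene')[145:295,110:310][...,::-1]
cv2.imwrite('pics/s3.png',cv2.resize(j,(800,600),interpolation=cv2.INTER_CUBIC))
for y,A in ((-.06,(1.4,1.5,1.57,1.65)),(0,(.48,)),(.06,(.39,))):
  for a in A:
    T=W(S,[.047-.094*np.cos(a)+.002*np.sin(a),y,.173+.094*np.sin(a)+.002*np.cos(a)]);print(y,a,((proj('scene',T)-[110,145])*4).round(0))
go([-65,0,190])
E
```

```text
wrist_force: [-1.8, -2.0, -0.4]
opening: -0.005
t 9.58 TCPstn mm [ 34.8 -59.4 254.3] tilt 40.3 y-axis [ 0.007 -1.     0.01 ] F stn [-2.33 -1.34 -0.38]
corner r 88.4 ang 1.57  Ftan 2.34
wrist_force: [-1.0, 0.4, -0.5]
opening: -0.001
t 9.92 TCPstn mm [-29.3 -59.1 240.2] tilt 40.6 y-axis [ 0.011 -1.     0.012] F stn [-0.81  0.64 -0.54]
corner r 100.6 ang 0.87  Ftan 0.97
-0.06 1.4 [[244. 202.]]
-0.06 1.5 [[255. 208.]]
-0.06 1.57 [[263. 213.]]
-0.06 1.65 [[272. 219.]]
0 0.48 [[260. 161.]]
0.06 0.39 [[328. 121.]]
t 9.97 TCPstn mm [-28.3 -59.7 241.5] tilt 40.7 y-axis [ 0.011 -1.     0.013] F stn [-0.32 -0.19  0.26]
to [-65, 0, 190] tool frac [-0.403 -0.405  0.1  ]
```

View pics/s3.png

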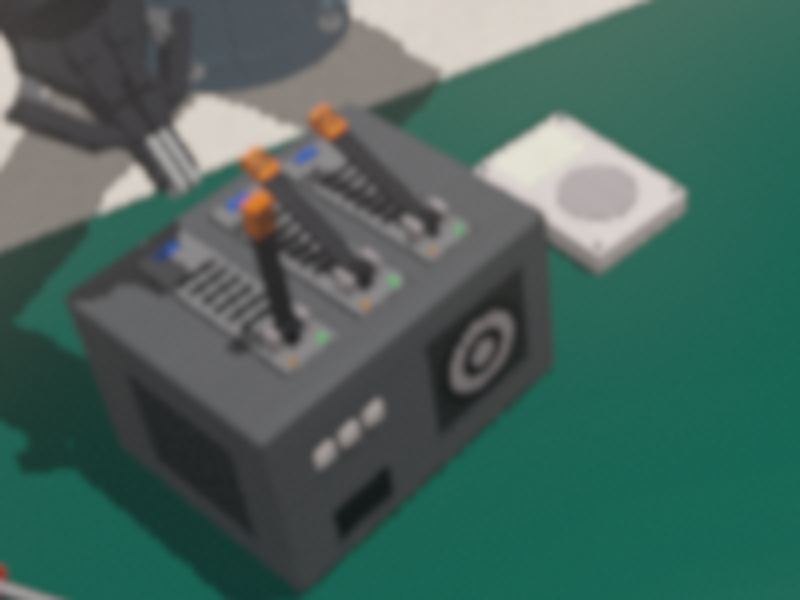

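The right lever stands upright: its tab is at (260,214), against (263,213) predicted for 1.57. The other two are unchanged at (260,164) and (328,122). Next is the middle lever.

```bash

python3 -m handwheel '[{"travel":[-0.23,0,-0.1],"dr":[0,0,0.03]},{"travel":[-0.15,0,-0.1],"dr":[0,0,0]},{"travel":[0,-0.2,0],"dr":[0,0,0]},{"travel":[0,-0.15,0],"dr":[0,0,0]},{"travel":[0,0,0],"dr":[0,0,0]}]' | tail -2; python3 -c "
from h import *
go([-76,0,211]);rotto(40)"
```

```text
wrist_force: [-0.6, -0.2, -0.6]
opening: -0.002
t 10.38 TCPstn mm [-88.4  -8.1 231.3] tilt 41.0 y-axis [ 0.002 -1.     0.006] F stn [-0.66 -0.02 -0.62]
to [-76, 0, 211] tool frac [-0.026 -0.055  0.156]
t 10.38 TCPstn mm [-88.4  -8.1 231.3] tilt 41.0 y-axis [ 0.002 -1.     0.006] F stn [-0.66 -0.02 -0.62]
dr frac for tilt 40 [ 0.006 -0.034  0.01 ] q [-1.1842 -0.4218  2.3089  0.7516  1.2792 -0.1596]
```

```bash

python3 -m handwheel '[{"travel":[-0.025,-0.055,0.16],"dr":[0,-0.03,0]},{"travel":[0,0,0.12],"dr":[0,0,0]},{"travel":[0,0,0.08],"dr":[0,0,0]},{"travel":[0,0,0],"dr":[0,0,0]}]' | tail -2; python3 -c "
from h import *
go([-57,0,188]);rotto(40)"
```

```text
wrist_force: [0.6, 0.1, -0.3]
opening: -0.001
t 10.72 TCPstn mm [-52.   -4.2 192.2] tilt 40.4 y-axis [-0.001 -1.     0.018] F stn [ 0.64 -0.05 -0.31]
to [-57, 0, 188] tool frac [-0.043 -0.029 -0.001]
t 10.72 TCPstn mm [-52.   -4.2 192.2] tilt 40.4 y-axis [-0.001 -1.     0.018] F stn [ 0.64 -0.05 -0.31]
dr frac for tilt 40 [ 0.027 -0.012  0.021] q [-1.0468 -0.3048  2.315   0.7893  1.0896 -0.1551]
```

```bash

python3 -m handwheel '[{"travel":[0,-0.03,0],"dr":[0.027,0,0.02]},{"travel":[0.02,0,0],"dr":[0,0,0]},{"travel":[0.02,0,-0.008],"dr":[0,0,0]},{"travel":[0.02,0,-0.008],"dr":[0,0,0]}]' | tail -2; python3 ck.py &&
python3 -m handwheel '[{"travel":[0.02,0,-0.008],"dr":[0,0,0]},{"travel":[0.02,0,-0.008],"dr":[0,0,0]}]' | tail -2; python3 ck.py &&
python3 -m handwheel '[{"travel":[0.02,0,-0.006],"dr":[0,0,0]},{"travel":[0.02,0,-0.006],"dr":[0,0,0]}]' | tail -2; python3 ck.py &&
python3 -m handwheel '[{"travel":[0.02,0,-0.006],"dr":[0,0,0]},{"travel":[0.02,0,-0.006],"dr":[0,0,0]}]' | tail -2; python3 ck.py; python3 -c "
from h import *
rotto(40)"
```

```text
wrist_force: [-1.3, 0.1, -2.5]
opening: 0.004
t 11.05 TCPstn mm [-45.3  -0.1 202.2] tilt 40.4 y-axis [ 0.003 -1.    -0.002] F stn [-1.26  0.47 -2.48]
corner r 91.3 ang 0.45  Ftan 2.78
wrist_force: [0.1, 0.1, -3.1]
opening: 0.001
t 11.22 TCPstn mm [-42.5  -0.3 208.7] tilt 40.3 y-axis [ 0.003 -1.    -0.001] F stn [ 0.08  0.04 -3.07]
corner r 91.6 ang 0.52  Ftan 2.61
wrist_force: [-0.2, 0.3, -3.2]
opening: 0.002
t 11.38 TCPstn mm [-39.1  -0.5 214.6] tilt 40.3 y-axis [ 0.002 -1.    -0.001] F stn [-0.07  0.32 -3.25]
corner r 91.7 ang 0.60  Ftan 2.72
wrist_force: [-0.8, 0.2, -1.7]
opening: 0.002
t 11.55 TCPstn mm [-35.6  -0.6 220.4] tilt 40.3 y-axis [ 0.002 -1.    -0.   ] F stn [-0.72  0.45 -1.67]
corner r 92.0 ang 0.67  Ftan 1.76
t 11.55 TCPstn mm [-35.6  -0.6 220.4] tilt 40.3 y-axis [ 0.002 -1.    -0.   ] F stn [-0.72  0.45 -1.67]
dr frac for tilt 40 [-0.003 -0.01   0.002] q [-0.9944 -0.3254  2.2643  0.7647  1.122  -0.0493]
```

```bash

python3 -m handwheel '[{"travel":[0.018,0,-0.004],"dr":[0,0,0]},{"travel":[0.018,0,-0.004],"dr":[0,0,0]}]' | tail -2; python3 ck.py &&
python3 -m handwheel '[{"travel":[0.018,0,-0.002],"dr":[0,0,0]},{"travel":[0.018,0,-0.002],"dr":[0,0,0]}]' | tail -2; python3 ck.py &&
python3 -m handwheel '[{"travel":[0.018,0,0],"dr":[0,0,0]},{"travel":[0.018,0,0],"dr":[0,0,0]}]' | tail -2; python3 ck.py &&
python3 -m handwheel '[{"travel":[0.018,0,0],"dr":[0,0,0]},{"travel":[0.018,0,0],"dr":[0,0,0]}]' | tail -2; python3 ck.py &&
python3 -m handwheel '[{"travel":[0.018,0,0.002],"dr":[0,0,0]},{"travel":[0.018,0,0.002],"dr":[0,0,0]}]' | tail -2; python3 ck.py
```

```text
wrist_force: [0.1, -0.9, -2.6]
opening: 0.001
t 11.72 TCPstn mm [-32.   -0.6 225.3] tilt 40.3 y-axis [ 0.002 -1.    -0.   ] F stn [-0.14 -0.89 -2.6 ]
corner r 92.2 ang 0.74  Ftan 2.02
wrist_force: [-0.9, -0.2, -3.3]
opening: 0.006
t 11.88 TCPstn mm [-27.9  -0.6 229.7] tilt 40.3 y-axis [ 0.002 -1.    -0.   ] F stn [-0.97  0.07 -3.29]
corner r 92.1 ang 0.80  Ftan 2.99
wrist_force: [-5.0, -0.7, -1.1]
opening: -0.0
t 12.05 TCPstn mm [-23.6  -0.7 233.6] tilt 40.2 y-axis [ 0.002 -1.     0.   ] F stn [-5.01  0.86 -1.07]
corner r 91.9 ang 0.87  Ftan 4.51
wrist_force: [-5.3, -2.4, -2.5]
opening: -0.002
t 12.22 TCPstn mm [-19.5  -0.6 237.1] tilt 40.2 y-axis [ 0.002 -1.     0.   ] F stn [-5.81 -0.63 -2.51]
corner r 91.8 ang 0.92  Ftan 6.14
t 12.22 TCPstn mm [-19.5  -0.6 237.1] tilt 40.2 y-axis [ 0.002 -1.     0.   ] F stn [-5.81 -0.63 -2.51]
corner r 91.8 ang 0.92  Ftan 6.14
```

The middle lever's resistance climbs 3.0 → 4.5 → 6.1 N at about 0.9 rad, so it binds. I stop here and back straight off, leaving it standing, and go on to the left lever.

```bash

python3 -m handwheel '[{"travel":[-0.1,0,0],"dr":[0,0,0]},{"travel":[-0.2,0,0],"dr":[0,0,0]},{"travel":[-0.15,0,-0.2],"dr":[0,0,0]},{"travel":[-0.02,0,-0.2],"dr":[0,0,0]},{"travel":[0,-0.2,0],"dr":[0,0,0]},{"travel":[0,-0.2,0],"dr":[0,0,0]},{"travel":[0,0,0],"dr":[0,0,0]}]' | tail -2; python3 -c "
from h import *
go([-78,60,205]);rotto(40)"
```

```text
wrist_force: [0.1, 1.1, -0.4]
opening: 0.003
t 12.8 TCPstn mm [-111.7   56.6  244.3] tilt 40.8 y-axis [ 0.    -1.     0.011] F stn [ 0.45  1.03 -0.35]
to [-78, 60, 205] tool frac [-0.001 -0.025  0.345]
t 12.8 TCPstn mm [-111.7   56.6  244.3] tilt 40.8 y-axis [ 0.    -1.     0.011] F stn [ 0.45  1.03 -0.35]
dr frac for tilt 40 [ 0.015 -0.026  0.013] q [-1.2643 -0.7278  2.4353  0.7169  1.46   -0.0971]
```

```bash

python3 -m handwheel '[{"travel":[0,-0.025,0.17],"dr":[0.015,-0.025,0.013]},{"travel":[0,0,0.15],"dr":[0,0,0]},{"travel":[0,0,0],"dr":[0,0,0]}]' | tail -2; python3 -c "
from h import *
go([-59,60,184]);rotto(40)"
```

```text
wrist_force: [-1.0, 0.2, -0.4]
opening: 0.001
t 13.05 TCPstn mm [-79.7  53.9 212.4] tilt 40.3 y-axis [-0.01  -1.     0.019] F stn [-0.91  0.51 -0.41]
to [-59, 60, 184] tool frac [-0.017 -0.045  0.233]
t 13.05 TCPstn mm [-79.7  53.9 212.4] tilt 40.3 y-axis [-0.01  -1.     0.019] F stn [-0.91  0.51 -0.41]
dr frac for tilt 40 [ 0.04  -0.01   0.009] q [-1.1064 -0.5973  2.4391  0.7355  1.2434 -0.0659]
```

```bash

python3 -m handwheel '[{"travel":[-0.02,-0.045,0.1],"dr":[0.03,0,0.01]},{"travel":[-0.01,0,0.08],"dr":[0,0,0]},{"travel":[0,0,0.03],"dr":[0,0,0]},{"travel":[0,0,0],"dr":[0,0,0]}]' | tail -2; python3 -c "
from h import *
go([-59,60,184]);rotto(40)"
```

```text
wrist_force: [-0.8, -0.1, 0.8]
opening: -0.002
t 13.38 TCPstn mm [-60.2  59.2 188. ] tilt 40.5 y-axis [-0.    -1.     0.004] F stn [-0.8   0.13  0.82]
to [-59, 60, 184] tool frac [-0.011 -0.006  0.025]
t 13.38 TCPstn mm [-60.2  59.2 188. ] tilt 40.5 y-axis [-0.    -1.     0.004] F stn [-0.8   0.13  0.82]
dr frac for tilt 40 [ 0.007 -0.017  0.005] q [-1.0289 -0.4932  2.4411  0.7707  1.1333 -0.0854]
```

```bash

python3 -m handwheel '[{"travel":[0,0,0.03],"dr":[0,0,0]},{"travel":[0.02,0,0],"dr":[0,0,0]},{"travel":[0.02,0,-0.004],"dr":[0,0,0]},{"travel":[0.02,0,-0.008],"dr":[0,0,0]}]' | tail -2; python3 ck.py &&
python3 -m handwheel '[{"travel":[0.02,0,-0.01],"dr":[0,0,0]},{"travel":[0.02,0,-0.01],"dr":[0,0,0]}]' | tail -2; python3 ck.py &&
python3 -m handwheel '[{"travel":[0.02,0,-0.009],"dr":[0,0,0]},{"travel":[0.02,0,-0.009],"dr":[0,0,0]}]' | tail -2; python3 ck.py &&
python3 -m handwheel '[{"travel":[0.02,0,-0.008],"dr":[0,0,0]},{"travel":[0.02,0,-0.008],"dr":[0,0,0]}]' | tail -2; python3 ck.py; python3 -c "
from h import *
rotto(40)"
```

```text
wrist_force: [-0.7, -0.3, -2.4]
opening: 0.0
t 13.72 TCPstn mm [-51.1  57.7 193.9] tilt 40.6 y-axis [-0.001 -1.     0.005] F stn [-0.74 -0.12 -2.35]
corner r 94.0 ang 0.34  Ftan 2.47
wrist_force: [-0.0, 0.8, -2.7]
opening: -0.001
t 13.88 TCPstn mm [-48.7  57.8 200.6] tilt 40.5 y-axis [-0.001 -1.     0.005] F stn [ 0.22  0.8  -2.66]
corner r 93.9 ang 0.41  Ftan 2.35
wrist_force: [-0.0, -1.0, -2.8]
opening: 0.0
t 14.05 TCPstn mm [-45.9  57.9 207.1] tilt 40.5 y-axis [-0.001 -1.     0.006] F stn [-0.33 -0.99 -2.77]
corner r 94.0 ang 0.49  Ftan 2.60
wrist_force: [-0.4, 0.4, -3.1]
opening: -0.001
t 14.22 TCPstn mm [-42.8  57.9 213.4] tilt 40.5 y-axis [-0.001 -1.     0.006] F stn [-0.24  0.5  -3.13]
corner r 94.2 ang 0.57  Ftan 2.77
t 14.22 TCPstn mm [-42.8  57.9 213.4] tilt 40.5 y-axis [-0.001 -1.     0.006] F stn [-0.24  0.5  -3.13]
dr frac for tilt 40 [ 0.01  -0.015  0.006] q [-0.9605 -0.4968  2.3867  0.7523  1.1293  0.0105]
```

```bash

python3 -m handwheel '[{"travel":[0.02,0,-0.004],"dr":[0,0,0]},{"travel":[0.02,0,-0.004],"dr":[0,0,0]}]' | tail -2; python3 ck.py &&
python3 -m handwheel '[{"travel":[0.018,0,-0.002],"dr":[0,0,0]},{"travel":[0.018,0,-0.002],"dr":[0,0,0]}]' | tail -2; python3 ck.py &&
python3 -m handwheel '[{"travel":[0.018,0,0],"dr":[0,0,0]},{"travel":[0.018,0,0],"dr":[0,0,0]}]' | tail -2; python3 ck.py &&
python3 -m handwheel '[{"travel":[0.018,0,0],"dr":[0,0,0]},{"travel":[0.018,0,0],"dr":[0,0,0]}]' | tail -2; python3 ck.py &&
python3 -m handwheel '[{"travel":[0.018,0,0.002],"dr":[0,0,0]},{"travel":[0.018,0,0.002],"dr":[0,0,0]}]' | tail -2; python3 ck.py&&
python3 -m handwheel '[{"travel":[0.018,0,0.003],"dr":[0,0,0]},{"travel":[0.018,0,0.003],"dr":[0,0,0]}]' | tail -2; python3 ck.py&&
python3 -m handwheel '[{"travel":[0.018,0,0.005],"dr":[0,0,0]},{"travel":[0.018,0,0.005],"dr":[0,0,0]}]' | tail -2; python3 ck.py
```

```text
wrist_force: [-3.4, -2.1, -1.2]
opening: -0.001
t 14.38 TCPstn mm [-38.8  57.8 218.9] tilt 40.4 y-axis [-0.001 -1.     0.006] F stn [-3.86 -1.01 -1.25]
corner r 93.8 ang 0.64  Ftan 3.30
wrist_force: [-4.2, -1.0, -0.5]
opening: -0.002
t 14.55 TCPstn mm [-34.7  57.7 223.6] tilt 40.4 y-axis [-0.001 -1.     0.007] F stn [-4.25  0.35 -0.51]
corner r 93.3 ang 0.70  Ftan 3.14
wrist_force: [-3.6, -0.8, 0.1]
opening: -0.001
t 14.72 TCPstn mm [-30.2  57.5 227.8] tilt 40.4 y-axis [-0.001 -1.     0.008] F stn [-3.69  0.33  0.08]
corner r 92.5 ang 0.77  Ftan 2.51
wrist_force: [-2.5, -0.7, -0.2]
opening: 0.0
t 14.88 TCPstn mm [-25.5  57.4 231.8] tilt 40.4 y-axis [-0.001 -1.     0.008] F stn [-2.64  0.09 -0.21]
corner r 91.9 ang 0.84  Ftan 2.10
wrist_force: [-3.3, -1.4, 0.0]
opening: 0.0
t 15.05 TCPstn mm [-20.5  57.4 235.3] tilt 40.5 y-axis [-0.001 -1.     0.008] F stn [-3.55 -0.38  0.04]
corner r 91.1 ang 0.90  Ftan 2.77
wrist_force: [-3.8, -1.0, 1.7]
opening: -0.001
t 15.22 TCPstn mm [-15.3  57.3 238.5] tilt 40.5 y-axis [-0.001 -1.     0.008] F stn [-3.93  0.24  1.73]
corner r 90.4 ang 0.97  Ftan 2.27
wrist_force: [-3.9, -2.1, 1.1]
opening: 0.001
t 15.38 TCPstn mm [ -9.6  57.3 241.3] tilt 40.5 y-axis [-0.001 -1.     0.008] F stn [-4.38 -0.83  1.07]
corner r 89.4 ang 1.04  Ftan 3.23
```

```bash

python3 -m handwheel '[{"travel":[0.018,0,0],"dr":[0,0,0]},{"travel":[0.018,0,0],"dr":[0,0,0]}]' | tail -2; python3 ck.py &&
python3 -m handwheel '[{"travel":[0.018,0,0.002],"dr":[0,0,0]},{"travel":[0.018,0,0.002],"dr":[0,0,0]}]' | tail -2; python3 ck.py &&
python3 -m handwheel '[{"travel":[0.018,0,0.005],"dr":[0,0,0]},{"travel":[0.018,0,0.005],"dr":[0,0,0]}]' | tail -2; python3 ck.py &&
python3 -m handwheel '[{"travel":[0.018,0,0.007],"dr":[0,0,0]},{"travel":[0.018,0,0.007],"dr":[0,0,0]}]' | tail -2; python3 ck.py &&
python3 -m handwheel '[{"travel":[0.018,0,0.009],"dr":[0,0,0]},{"travel":[0.018,0,0.009],"dr":[0,0,0]}]' | tail -2; python3 ck.py
```

```text
wrist_force: [-1.1, -2.0, -3.5]
opening: 0.005
t 15.55 TCPstn mm [ -5.1  57.5 244.5] tilt 40.4 y-axis [-0.001 -1.     0.007] F stn [-1.6  -1.56 -3.53]
corner r 89.9 ang 1.10  Ftan 3.02
wrist_force: [-1.7, -1.4, -2.3]
opening: 0.0
t 15.72 TCPstn mm [ -0.4  57.7 247.1] tilt 40.4 y-axis [-0.001 -1.     0.007] F stn [-2.05 -0.87 -2.33]
corner r 90.0 ang 1.16  Ftan 2.81
wrist_force: [-1.8, -2.5, -1.9]
opening: -0.001
t 15.88 TCPstn mm [  5.1  57.7 249.6] tilt 40.4 y-axis [-0.002 -1.     0.006] F stn [-2.49 -1.8  -1.94]
corner r 90.1 ang 1.23  Ftan 3.00
wrist_force: [-2.3, -1.2, -2.8]
opening: -0.003
t 16.05 TCPstn mm [ 11.2  57.6 251.8] tilt 40.4 y-axis [-0.002 -1.     0.006] F stn [-2.57 -0.46 -2.78]
corner r 90.1 ang 1.30  Ftan 3.21
wrist_force: [-2.7, -0.9, -1.4]
opening: 0.0
t 16.22 TCPstn mm [ 17.8  57.6 253.7] tilt 40.4 y-axis [-0.002 -1.     0.007] F stn [-2.83 -0.07 -1.43]
corner r 90.2 ang 1.38  Ftan 3.05
```

```bash

python3 -m handwheel '[{"travel":[0.018,0,0.011],"dr":[0,0,0]},{"travel":[0.018,0,0.011],"dr":[0,0,0]}]' | tail -2; python3 ck.py &&
python3 -m handwheel '[{"travel":[0.018,0,0.012],"dr":[0,0,0]},{"travel":[0.018,0,0.012],"dr":[0,0,0]},{"travel":[0.003,0,0.002],"dr":[0,0,0]}]' | tail -2; python3 ck.py
```

```text
wrist_force: [-2.4, -0.8, 0.1]
opening: -0.0
t 16.38 TCPstn mm [ 24.9  57.6 255.1] tilt 40.4 y-axis [-0.002 -1.     0.007] F stn [-2.48 -0.05  0.13]
corner r 90.3 ang 1.46  Ftan 2.45
wrist_force: [-2.0, -2.2, -0.2]
opening: 0.0
t 16.63 TCPstn mm [ 33.1  57.7 256.2] tilt 40.4 y-axis [-0.001 -1.     0.007] F stn [-2.53 -1.49 -0.19]
corner r 90.4 ang 1.55  Ftan 2.53
```

```bash

python3 -m handwheel '[{"travel":[0.012,0,0.008],"dr":[0,0,0]},{"travel":[0,0,0],"dr":[0,0,0]}]' | tail -2; python3 ck.py
python3 -m handwheel '[{"travel":[-0.1,0,-0.1],"dr":[0,0,0]},{"travel":[-0.18,0,-0.15],"dr":[0,0,0]},{"travel":[-0.1,0,-0.2],"dr":[0,-0.1,0]},{"travel":[0,0,-0.25],"dr":[0,-0.2,0]},{"travel":[0,0,-0.25],"dr":[0,-0.2,0]},{"travel":[0,0,-0.1],"dr":[0,-0.2,0]},{"travel":[0,0,0],"dr":[0,0,0]}]' | tail -2
python3 - <<'E'
from h import *
import cv2
j=viewer.camera('scene')[145:295,110:310][...,::-1]
cv2.imwrite('pics/s4.png',cv2.resize(j,(800,600),interpolation=cv2.INTER_CUBIC))
for y,A in ((.06,(1.4,1.5,1.57,1.65)),(0,(.85,.95,1.05))):
  for a in A:
    T=W(S,[.047-.094*np.cos(a)+.002*np.sin(a),y,.173+.094*np.sin(a)+.002*np.cos(a)]);print(y,a,((proj('scene',T)-[110,145])*4).round(0))
rotto(20);go([14,0,300])
E
```

```text
wrist_force: [-1.7, -2.1, -0.3]
opening: -0.001
t 16.8 TCPstn mm [ 35.7  57.7 256.4] tilt 40.4 y-axis [-0.001 -1.     0.007] F stn [-2.29 -1.45 -0.29]
corner r 90.5 ang 1.58  Ftan 2.29
wrist_force: [1.0, -1.0, 0.5]
opening: -0.002
0.06 1.4 [[396.  97.]]
0.06 1.5 [[407. 102.]]
0.06 1.57 [[415. 106.]]
0.06 1.65 [[424. 112.]]
0 0.85 [[276. 143.]]
0 0.95 [[283. 141.]]
0 1.05 [[291. 140.]]
t 17.43 TCPstn mm [-105.8   61.   347.8] tilt 18.9 y-axis [-0.006 -1.    -0.001] F stn [0.79 0.01 0.35]
dr frac for tilt 20 [ 0.002  0.035 -0.012] q [-0.8176 -0.5733  2.0411  0.297   1.5279  0.4616]
t 17.43 TCPstn mm [-105.8   61.   347.8] tilt 18.9 y-axis [-0.006 -1.    -0.001] F stn [0.79 0.01 0.35]
to [14, 0, 300] tool frac [0.655 0.402 0.561]
```

View pics/s4.png

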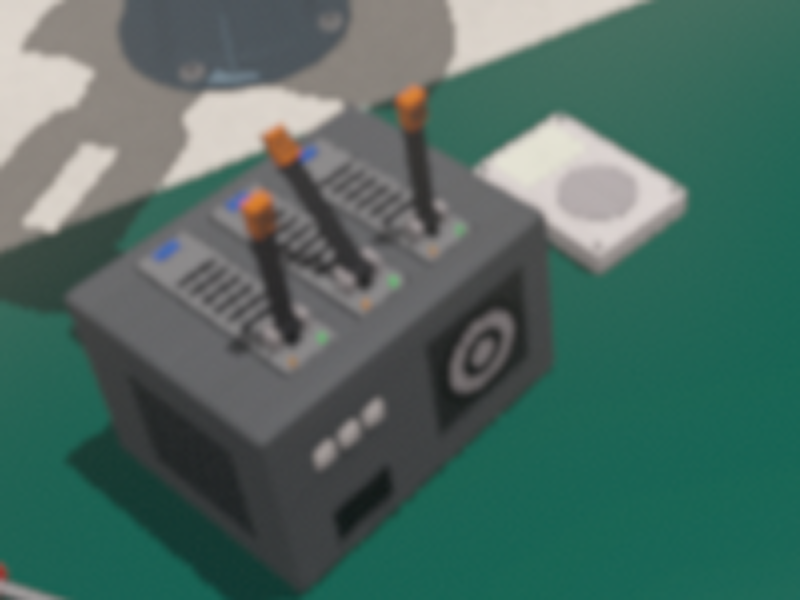

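Both outer levers are upright, with the left tab at (411,107) and the right at (260,214). The middle one stands at about 0.93 rad, with its tab at (283,146). Next I come over the top of the middle tab.

```bash

python3 -m handwheel '[{"travel":[0,0.2,0],"dr":[0,0.035,0]},{"travel":[0,0.18,0],"dr":[0,0,0]},{"travel":[0.2,0.02,0.12],"dr":[0,0,0]},{"travel":[0.2,0,0.14],"dr":[0,0,0]},{"travel":[0.2,0,0.14],"dr":[0,0,0]},{"travel":[0.05,0,0.1],"dr":[0,0,0]},{"travel":[0,0,0],"dr":[0,0,0]}]' | tail -2
python3 - <<'E'
from h import *
t=np.radians(20);M=np.array([[np.cos(t),np.sin(t)],[np.sin(t),-np.cos(t)]])
Q=lambda a:np.array([.047,.173])+.094*np.array([-np.cos(a),np.sin(a)])+.0075*np.array([np.sin(a),np.cos(a)])+[.0103,.0038]
A=[.94,.8,.7,.6,.5,.4,.3,.2,.1,0]
for i,a in enumerate(A):print(a,(Q(a)*1e3).round(1),(M@(Q(A[i+1])-Q(a))/.15).round(3) if i<9 else '')
rotto(20);go([20,0,265])
E
```

```text
wrist_force: [-1.7, 0.7, -2.1]
opening: -0.003
0.94 [  7.9 257.1] [-0.085  0.024]
0.8 [ -2.8 249.5] [-0.058  0.024]
0.7 [ -9.8 243.1] [-0.055  0.03 ]
0.6 [-16.  236.1] [-0.052  0.035]
0.5 [-21.6 228.4] [-0.048  0.04 ]
0.4 [-26.4 220.3] [-0.044  0.045]
0.3 [-30.3 211.7] [-0.039  0.049]
0.2 [-33.3 202.8] [-0.034  0.053]
0.1 [-35.5 193.6] [-0.029  0.056]
0 [-36.7 184.3] 
t 18.02 TCPstn mm [ 14.7  -3.5 303.4] tilt 20.8 y-axis [-0.016 -1.    -0.009] F stn [-1.39  1.18 -2.1 ]
dr frac for tilt 20 [-0.006 -0.028 -0.035] q [-0.6411 -0.1947  1.8763  0.3104  1.2587  0.5744]
t 18.02 TCPstn mm [ 14.7  -3.5 303.4] tilt 20.8 y-axis [-0.016 -1.    -0.009] F stn [-1.39  1.18 -2.1 ]
to [20, 0, 265] tool frac [-0.059 -0.021  0.252]
```

```bash

python3 -m handwheel '[{"travel":[-0.02,-0.02,0.12],"dr":[0,-0.02,-0.03]},{"travel":[-0.02,0,0.1],"dr":[0,0,0]},{"travel":[0,0,0.03],"dr":[0,0,0]},{"travel":[0,0,0],"dr":[0,0,0]}]' | tail -2
python3 -c "
from h import *
rotto(20);go([18,0,262])"
```

```text
wrist_force: [-0.5, 0.2, 0.0]
opening: 0.0
t 18.35 TCPstn mm [ 20.5   2.9 260.8] tilt 20.3 y-axis [ 0.001 -1.    -0.013] F stn [-0.39  0.34  0.05]
dr frac for tilt 20 [-0.025 -0.008 -0.008] q [-0.6196 -0.1481  1.9206  0.3128  1.1794  0.5533]
t 18.35 TCPstn mm [ 20.5   2.9 260.8] tilt 20.3 y-axis [ 0.001 -1.    -0.013] F stn [-0.39  0.34  0.05]
to [18, 0, 262] tool frac [-0.013  0.019 -0.013]
```

```bash

python3 -m handwheel '[{"travel":[-0.03,0.019,0],"dr":[0,0,0]},{"travel":[-0.03,0,0],"dr":[0,0,0]},{"travel":[-0.03,0,0.005],"dr":[0,0,0]}]' | tail -2;  python3 -c "
from h import *
rep()"
python3 -m handwheel '[{"travel":[-0.03,0,0.009],"dr":[0,0,0]},{"travel":[-0.03,0,0.009],"dr":[0,0,0]},{"travel":[-0.028,0,0.012],"dr":[0,0,0]},{"travel":[-0.028,0,0.012],"dr":[0,0,0]}]' | tail -2;  python3 -c "
from h import *
rep()"
```

```text
wrist_force: [1.0, 0.5, 0.5]
opening: 0.002
t 18.6 TCPstn mm [  6.7  -0.5 256.6] tilt 20.4 y-axis [ 0.    -1.    -0.013] F stn [1.14 0.15 0.52]
wrist_force: [1.9, 1.4, 1.6]
opening: -0.001
t 18.93 TCPstn mm [ -8.2  -1.5 247. ] tilt 20.7 y-axis [-0.002 -1.    -0.01 ] F stn [2.2  0.72 1.63]
```

```bash

python3 -m handwheel '[{"travel":[-0.029,0,0.021],"dr":[0,0,0]},{"travel":[-0.029,0,0.021],"dr":[0,0,0]},{"travel":[-0.029,0,0.021],"dr":[0,0,0]},{"travel":[-0.026,0,0.021],"dr":[0,0,0]}]' | tail -2;  python3 -c "
from h import *
rep()"
python3 -m handwheel '[{"travel":[-0.022,0,0.023],"dr":[0,0,0]},{"travel":[-0.022,0,0.023],"dr":[0,0,0]},{"travel":[-0.02,0,0.023],"dr":[0,0,0]}]' | tail -2;  python3 -c "
from h import *
rotto(20);go([-33,0,203])"
```

```text
wrist_force: [-0.1, 0.3, 2.9]
opening: 0.001
t 19.27 TCPstn mm [-20.5  -2.4 229.5] tilt 20.8 y-axis [-0.001 -1.    -0.006] F stn [-0.03  0.33  2.91]
wrist_force: [-1.8, -0.1, 3.5]
opening: 0.001
t 19.52 TCPstn mm [-26.8  -2.7 215. ] tilt 20.8 y-axis [-0.002 -1.    -0.005] F stn [-1.76  0.46  3.51]
dr frac for tilt 20 [-0.008 -0.026 -0.007] q [-0.7269 -0.1926  2.0562  0.3492  1.1151  0.4103]
t 19.52 TCPstn mm [-26.8  -2.7 215. ] tilt 20.8 y-axis [-0.002 -1.    -0.005] F stn [-1.76  0.46  3.51]
to [-33, 0, 203] tool frac [-0.067 -0.018  0.06 ]
```

```bash

python3 -m handwheel '[{"travel":[-0.025,-0.01,0.02],"dr":[0,0,0]},{"travel":[-0.023,0,0.022],"dr":[0,0,0]},{"travel":[-0.02,0,0.022],"dr":[0,0,0]}]' | tail -2;  python3 -c "
from h import *
rep()"
python3 -m handwheel '[{"travel":[-0.015,0,0.022],"dr":[0,0,0]},{"travel":[-0.013,0,0.022],"dr":[0,0,0]}]' | tail -2;  python3 -c "
from h import *
rotto(20);go([-36.7,0,183])"
```

```text
wrist_force: [2.3, 0.8, 1.3]
opening: -0.002
t 19.77 TCPstn mm [-32.8  -1.7 201.3] tilt 20.9 y-axis [-0.003 -1.    -0.004] F stn [2.44 0.07 1.27]
wrist_force: [-0.1, -0.5, 3.2]
opening: -0.002
t 19.93 TCPstn mm [-34.8  -1.7 192.6] tilt 20.9 y-axis [-0.003 -1.    -0.004] F stn [-0.21 -0.48  3.23]
dr frac for tilt 20 [-0.005 -0.03  -0.008] q [-0.7441 -0.1818  2.0961  0.362   1.071   0.3732]
t 19.93 TCPstn mm [-34.8  -1.7 192.6] tilt 20.9 y-axis [-0.003 -1.    -0.004] F stn [-0.21 -0.48  3.23]
to [-36.7, 0, 183] tool frac [-0.035 -0.011  0.055]
```

```bash

python3 -m handwheel '[{"travel":[-0.01,0,0.017],"dr":[0,0,0]},{"travel":[-0.008,0,0.015],"dr":[0,0,0]}]' | tail -2;  python3 -c "
from h import *
rep()"
python3 -m handwheel '[{"travel":[-0.004,0,0.01],"dr":[0,0,0]}]' | tail -2;  python3 -c "
from h import *
rep()"
python3 -m handwheel '[{"travel":[-0.003,0,0.008],"dr":[0,0,0]}]' | tail -2;  python3 -c "
from h import *
rep()"
```

```text
wrist_force: [1.8, 0.3, 2.5]
opening: -0.001
t 20.1 TCPstn mm [-35.8  -1.7 186.3] tilt 20.9 y-axis [-0.003 -1.    -0.004] F stn [ 1.83 -0.23  2.5 ]
wrist_force: [0.3, -0.7, 2.0]
opening: -0.005
t 20.18 TCPstn mm [-36.   -1.7 184.2] tilt 20.9 y-axis [-0.003 -1.    -0.004] F stn [ 0.08 -0.74  2.04]
wrist_force: [0.1, -0.8, 3.0]
opening: 0.002
t 20.27 TCPstn mm [-36.1  -1.7 182.7] tilt 20.8 y-axis [-0.003 -1.    -0.004] F stn [-0.15 -0.84  3.03]
```

```bash

python3 -m handwheel '[{"travel":[-0.003,0,0.008],"dr":[0,0,0]}]' | tail -2;  python3 -c "
from h import *
rep()"
python3 -m handwheel '[{"travel":[-0.003,0,0.008],"dr":[0,0,0]}]' | tail -2;  python3 -c "
from h import *
rep()"
python3 -m handwheel '[{"travel":[-0.003,0,0.008],"dr":[0,0,0]}]' | tail -2;  python3 -c "
from h import *
rep()"
```

```text
wrist_force: [-8.3, 0.6, 18.4]
opening: -0.002
t 20.35 TCPstn mm [-35.9  -2.1 182. ] tilt 20.9 y-axis [-0.003 -1.    -0.003] F stn [-7.72  3.09 18.38]
wrist_force: [-11.0, 1.5, 20.5]
opening: -0.003
t 20.43 TCPstn mm [-35.8  -2.4 182. ] tilt 20.9 y-axis [-0.002 -1.    -0.003] F stn [-10.03   4.75  20.53]
wrist_force: [-10.9, 2.5, 18.3]
opening: 0.001
t 20.52 TCPstn mm [-35.9  -2.4 182. ] tilt 20.8 y-axis [-0.    -1.    -0.003] F stn [-9.6   5.63 18.28]
```

It reached the end stop: the force jumped from 3 N to 18–20 N and the height stayed at 182 mm. I retreat and check.

```bash

python3 -m handwheel '[{"travel":[0,0,-0.03],"dr":[0,0,0]},{"travel":[0,0,-0.15],"dr":[0,0,0]},{"travel":[-0.05,0,-0.25],"dr":[0,0,0]},{"travel":[-0.05,0,-0.25],"dr":[0,0,0]},{"travel":[-0.1,0,-0.25],"dr":[0,0,0]},{"travel":[0,0,-0.2],"dr":[0,0,0]},{"travel":[0,0,0],"dr":[0,0,0]},{"travel":[0,0,0],"dr":[0,0,0]}]' | tail -2
python3 - <<'E'
from h import *
import cv2
rep()
j=viewer.camera('scene')[145:295,110:310][...,::-1]
cv2.imwrite('pics/s5.png',cv2.resize(j,(800,600),interpolation=cv2.INTER_CUBIC))
k=viewer.camera('top')[...,::-1];cv2.imwrite('pics/t5.png',cv2.resize(k,(768,576)))
d=np.abs(cv2.imread('pics/top0.png').astype(int)-k).max(2)>40
print('top changed px in drive/tray/screwdriver windows',[int(d[a:b,c:e].sum()) for a,b,c,e in((215,280,210,265),(138,188,372,415),(180,242,380,435))])
for y,A in ((0,(0,.1,.2)),):
  for a in A:
    T=W(S,[.047-.094*np.cos(a)+.002*np.sin(a),y,.173+.094*np.sin(a)+.002*np.cos(a)]);print(y,a,((proj('scene',T)-[110,145])*4).round(0))
E
```

```text
wrist_force: [-0.5, 0.7, -0.4]
opening: 0.002
t 21.18 TCPstn mm [-130.3    2.3  331.5] tilt 20.2 y-axis [ 0.005 -1.    -0.014] F stn [-0.22  0.79 -0.35]
top changed px in drive/tray/screwdriver windows [0, 0, 0]
0 0 [[260. 204.]]
0 0.1 [[258. 194.]]
0 0.2 [[257. 184.]]
```

View pics/s5.png

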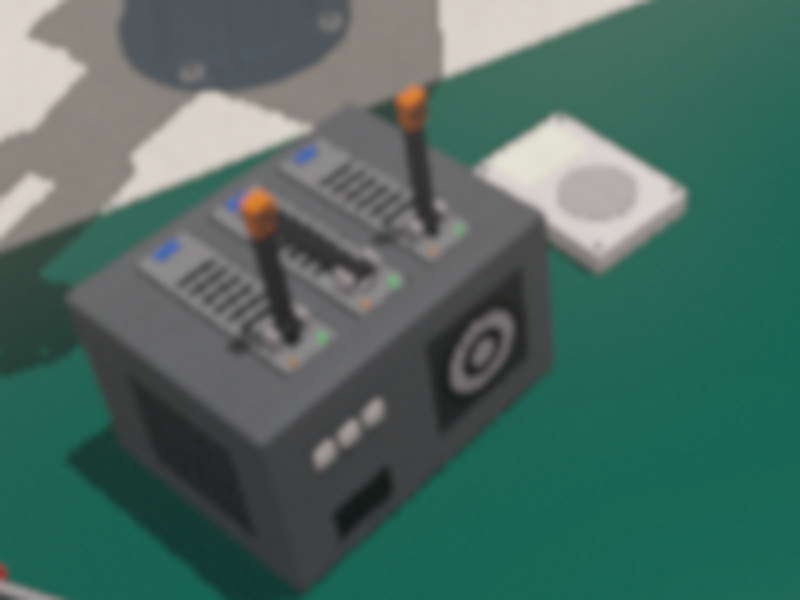

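The middle lever lies flat, with its tab hidden behind the right one near (260,204). The outer levers still stand at (411,107) and (260,214), and the bystanders are unchanged.

```bash
python3 -c "
from bench import ctrl
print(ctrl.hand_in())"
```

```text
the job is handed in; nothing more can be done
None
```

The middle lever is the one that binds. It is now pushed back down flat, and the left and right levers stand upright. I handed the job in at about 21 s; no verdict is reported.

- **Free levers:** I tried right, then middle, then left, pushing with the shut fingertips under each tab. The right one read about 2–3 N with one reading of 3.9 N, and the left about 2–3.3 N, over their whole swing. One early reading on the right lever, before the tip was properly under its tab, showed 6 N of mostly sideways force. I repositioned and went on.
- **Binding lever:** the middle one climbed from 3.0 to 4.5 to 6.1 N at about 0.9 rad. I stopped there, below 8 N, and left it standing while I tried the left one. I then pushed it down from above until it met its end stop, where the force reached about 20 N.
- **Last checks:** the final picture puts the outer levers at about 1.55 rad, good to a few hundredths. The middle tab is hidden behind the right one in that picture, so "flat" rests on the end-stop contact and the visible bar. The top view shows no change at the drive, tray or screwdriver. The gripper is clear of everything and feels no load.

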